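# Hang the parts bin on the cleat rail and lock it

### The arm

A 6-joint arm with a two-finger parallel gripper is mounted at the origin on a cart in front of the work surface, level with it; the furniture and walls round the work are solid. World frame = base frame: x ahead of the robot, y to its left, z up, the work surface at z = 0. Lengths are in m, angles in degrees, forces in N, time in s.
With the tool pointing down it reaches from about 0.35 to 0.725 m from the base axis. Payload 4.3 kg.
Tool frame: the origin (TCP) lies midway between the tips of the shut fingers; the grasp point (between the pads) lies 19 mm behind it; z points along the fingers, y is the line along which they close (so a half turn about z gives the same grasp; the last joint's range is limited). The gripper opens to 85 mm and grips with 20 to 120 N. Pads are 22 mm wide; open, the fingers measure 114 mm over their backs; the gripper's body (76 mm by 85 mm) begins 54 mm behind the grasp point. The pads swing forward as they close: fully open they stand 13 mm farther back than shut.
Start: joints at [-6.32, 21.618, 4.641, 73.018, 0, 83.68], TCP at [0.575, 0, 0.231] pointing down, gripper open.
Joint ranges: [-156.06, 156.06], [-48.1, 94.91], [-58.44, 69.94], [-101.28, 121.22], [-78.64, 73.56], [-180, 180]. Speed limits (degrees/s): [147.25, 147.25, 180, 180, 180, 180].

### API

Orientations are given as a 3x3 rotation matrix whose columns are the frame's x, y, z axes.
In Python, from workcell import * gives the robot as it stands. The module is installed in compiled form; this text tells all that it offers.
- The arm moves only by the tool drive_tool, never from a script. Its argument "motion" is text: rows parted by semicolons, each of 7 numbers parted by spaces: the shift along the tool's x, y, z in units of 30 mm (1.0 is 30 mm), then the turn, a rotation vector about the tool's x, y, z in units of 5 degrees (1.0 is 5 degrees), then the opening, from 0 (shut) to 1 (fully open). In form: dx dy dz rx ry rz grip; .... A call has exactly 5 rows; each row shifts and turns the commanded pose from where the row before left it, along the tool's axes as they then stand; what a row does not reach is not made up. A row lasts 1/8 s, in which the tool goes at most 62.5 mm and 10.7 degrees, less where a joint would pass 70% of its speed; a pose out of reach is approached as far as the arm can. A call is refused whole if a number of a shift passes 1 or a number of a turn 1, either way. A call with a gripper value outside its range is refused whole. The fingers move at their own pace and stop on an object; "force" is the grip in N (left out, the last holds). Time passes only in rows, so rows that do not move let the fingers close, or fill a call up. It gives the time, the measured TCP pose, the force, the opening and the grip force at its end, in the units of the state.
- sense(): the state, without advancing time (a new reading comes with each control period).
- capture(name): name is "scene" or "side" or "wrist"; returns the picture (384x512x3 uint8, red, green, blue); there is no depth.
- calibration(name): a dict with "fx", "fy", "cx", "cy" (pixels), "D" ([k1, k2, p1, p2, k3] as OpenCV has them; the pictures are not rectified), "world_from_camera" (4x4, takes a point from camera to world coordinates); the wrist camera has in their place "mount" (4x4, takes a point from camera to tool coordinates, whose origin is the TCP and whose axes are the flange's). Camera axes: x right, y down, z forward; pixel columns grow to the right and rows downward; lengths in m; the calibration is good to about 2 mm. A picture is of the moment at which its call begins: read the wrist's pose just before it. calibration takes no time and is no camera call.
- close_job(): hands the job in; it is judged then, once.
The state is a dict: "clock": time; "joints": joint angles; "dq": joint speeds; "effort": joint torques, N m; "ee_pos": TCP position; "eef_rot": TCP orientation; "ft_force": force on the tool from outside, world axes, zero at the start; "moment": the same for the moment, N m; "opening": opening from 0.0 (shut) to 1.0 (fully open); "gripper_force": force on a finger pad.
Only numpy, scipy, OpenCV 4.12 (cv2) and the standard library are available. Lean on these libraries where they do the work, as an engineer would, in place of code of your own. Each camera call takes 0.05 s, during which the arm holds its last target. There are 200 camera calls.

### The job

Hang the grey parts bin on the cleat rail of the upright board: tip it so that its bottom comes towards you, let the slanted strip on its back down behind the rail, about centred over the roller catch, then swing its bottom in until the catch has snapped over the foot and the bin hangs upright by itself. How far the rail plate stands off the board is not known exactly, so feel for it and be gentle: touch plate and rail with a few newtons while hooking; 5 to 8 N on the front of the hung bin is enough and much over 12 N strains the rail. Leave the other things on the bench where they are.

Things in the scene. Friction and masses are not known exactly. Their poses are not given: they have to be found in the camera images.
- bin: Loose grey sheet-metal bin, 0.28 kg +-20 %. Tray 85 deep (x), 110 wide (y), walls 48 mm high; origin at the centre of its underside, +x to its back, z up. Front wall 8 mm thick (x -42.5 to -34.5), floor and sides 4 mm. Back plate (x 38.5 to 42.5) 108 mm high, a slanted brace bar on each side between it and the tray.
- bin_tip (a point): Middle of the lower edge of the bin's rear strip, (70.5, 0, 80) mm in the bin's frame. The strip, 110 mm wide, 4 mm thick aluminium, reaches back level (z 102.5 to 106.5) from the back plate's top and then slants back and down, 30 degrees off vertical, from (x 58, z 104) to this edge. Hung, this edge is wedged between plate and rail, about 5 mm above rail_root.
- bin_lug (a point): Middle of the top edge of the bin's foot lug, (70, 0, 14) mm in the bin's frame: a 60 mm wide, 4 mm thick foot reaches back from the tray's underside to x = 72.5 mm and ends in this upturned lug, 5 mm thick, rounded on top. Hung, it lies against the plate, behind the catch roller.
- bin_grip (a point): Middle of the bin's front wall, 12 mm below its top edge, (-38.5, 0, 36) mm in the bin's frame: a good place to pinch it front to back with the fingers pointing down.
- stand: Plywood stand fixed on the bench: board 260 wide, 215 mm high; origin on the bench, +x away from the robot into the board, z up. Board front at x = +24 mm; 12 mm base from x -64 to +44. Before it, on spacers, a steel plate 170 wide, z 70 to 202 mm, carries rail and catch. x = 0 is the MEAN depth of the plate's face; truly it is anywhere from x -18 to +18 mm, unmeasured: find it by touch.
- rail_root (a point): (0, 0, 150) mm in the stand's frame: middle of the rail's root at mean plate depth; the true one is up to 18 mm off along x (y, z true). Rail and plate are slick. From the root a 150 mm wide, 4 mm thick aluminium lip rises, leaning 30 degrees off vertical towards the robot; its top is 14 mm above the root and 12 mm before the plate's face, with a 9 mm wide mouth between lip and plate.
- roller_mid (a point): (-13, 0, 95.5) mm in the stand's frame: axis of the catch roller at mean plate depth (shifts with the plate). White roller, radius 9, 14 mm wide, under a 20 mm deep guide block (z 112 to 128). An upright bin cannot be hooked: its foot meets the catch. With its bottom swung 0.4 to 0.5 rad towards the robot its strip is near vertical and slips straight down the mouth.
- catch (a joint): Travel (m) of the sprung roller, up and 30 degrees off vertical towards the plate: 0 at rest, most 0.012; spring 6.5 N at rest plus 500 N/m. Hooked and let go, the bin hangs tilted 0.29 rad, lug against roller. 5 to 8 N down on the front wall swings it home: the lug lifts the roller 4 mm or so in passing, and it drops to 0 behind it. Then the wall's top is about 123 mm above the bench.
- tape_measure: Bystander: yellow tape measure 35x76x65 mm, origin at the centre of its underside. Leave it.
- sealant: Bystander: red bottle with white nozzle, 42 mm wide, 108 mm high, origin at the centre of its underside. Leave it.
- ptfe: Bystander: blue and white tape roll, 82 mm wide, 25 mm high, lying flat, origin at the centre of its underside. Leave it.

How it is judged:
By the outcome, as a careful person would: the job done as asked, in the order asked, and still so for the second after the job is handed in, with the robot touching nothing.
It also fails if it takes over 64 s, if anything falls off the work surface, if the arm or the gripper's body presses on something with over 40 N, if the wrist force passes 120 N, or if a joint passes its speed limit or range.

## Working session

There is one attempt and no reset: what is moved stays moved. The work goes in short steps, Python scripts to look and compute and a tool call to move; the robot and the scene stay as the last step left them, time stands still between calls to the robot, and variables do not carry over. Pictures are saved under pics/ and viewed, at most 10 in all, crops included, and the job is handed in when it is done.

Besides the shell and the picture viewer there is one more tool, called after "Call:" by a JSON object that holds its "api" and its "payload", one argument or row to a line. drive_tool: Moves the arm, as the interface text tells. Its arguments: {"type":"object","properties":{"motion":{"type":"string"},"force":{"type":"number"}},"required":["motion"]}

```bash
mkdir -p pics
python3 - <<'E'
from workcell import *
import cv2,numpy as np
s=sense();print(s)
for n in("scene","side"):
    im=capture(n);cv2.imwrite(f"pics/{n}0.png",im[:,:,::-1]);c=calibration(n);print(n,{k:np.round(v,4).tolist() for k,v in c.items()})
c=calibration("wrist");print({k:np.round(v,4).tolist() for k,v in c.items()})
a=cv2.imread("pics/scene0.png");b=cv2.imread("pics/side0.png")
E
```

```text
{'clock': 0.0, 'joints': array([-6.31810736e+00,  2.16630994e+01,  4.56038880e+00,  7.30185255e+01,
       -5.26989662e-04,  8.36799579e+01]), 'dq': array([-0.04209363, -0.03926352, -0.01905318, -0.02554714, -0.03797805,
       -0.06307446]), 'effort': array([ 5.03441061e-04, -4.63600910e+01,  2.69876987e+01,  2.07655923e-02,
       -6.74222474e-05, -6.15417605e-06]), 'ee_pos': array([5.74320398e-01, 9.46590041e-05, 2.30331713e-01]), 'eef_rot': array([[-3.35410759e-05,  9.99997786e-01, -2.10412895e-03],
       [ 9.99999974e-01,  3.40118801e-05,  2.23717190e-04],
       [ 2.23788260e-04, -2.10412139e-03, -9.99997761e-01]]), 'ft_force': array([ 0.63150619, -0.02845774,  0.3444588 ]), 'moment': array([-0.00153293,  0.0208391 ,  0.02901175]), 'gripper_force': 0.0, 'opening': 0.9976340115571487}
scene {'fx': 492.2451, 'fy': 492.2451, 'cx': 252.8472, 'cy': 200.1191, 'D': [0.0507, 0.0, 0.0, 0.0, 0.0], 'world_from_camera': [[0.5966, -0.5838, 0.5508, -0.3629], [-0.8026, -0.4343, 0.409, -0.7544], [0.0004, -0.686, -0.7276, 1.258], [0.0, 0.0, 0.0, 1.0]]}
side {'fx': 484.582, 'fy': 484.582, 'cx': 257.1309, 'cy': 195.8465, 'D': [-0.196, 0.0, 0.0, 0.0, 0.0], 'world_from_camera': [[-0.83, -0.3153, 0.4601, -0.2112], [-0.5576, 0.4875, -0.6718, 0.9004], [-0.0125, -0.8142, -0.5804, 0.9978], [0.0, 0.0, 0.0, 1.0]]}
{'fx': 311.3349, 'fy': 311.3349, 'cx': 251.0925, 'cy': 195.1437, 'D': [-0.0176, 0.0, 0.0, 0.0, 0.0], 'mount': [[-0.0013, -0.9473, -0.3203, 0.0829], [1.0, -0.0011, -0.001, -0.0002], [0.0006, -0.3203, 0.9473, -0.1423], [0.0, 0.0, 0.0, 1.0]]}
```

View pics/scene0.png

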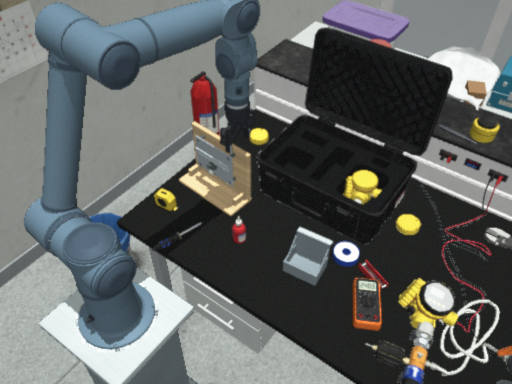

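View pics/side0.png

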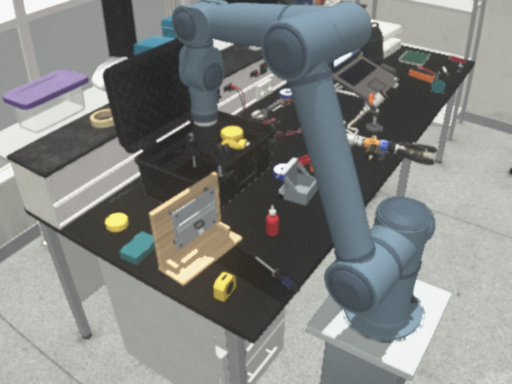

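The scene view shows the bin at about (308,255) and the stand at about (222,170). In the side view they are at about (298,183) and (198,235). I'll enlarge both.

Run:
```python
import cv2,numpy as np
a=cv2.imread("pics/scene0.png");b=cv2.imread("pics/side0.png")
def p(im,x,y,w,h,k):
    c=cv2.resize(im[y:y+h,x:x+w],None,fx=k,fy=k,interpolation=cv2.INTER_CUBIC)
    for i in range(0,w,10): cv2.putText(c,str(x+i),(i*k,8),0,.3,(0,255,255),1);cv2.line(c,(i*k,10),(i*k,14),(0,255,255),1)
    for i in range(0,h,10): cv2.putText(c,str(y+i),(0,i*k+4),0,.3,(0,255,255),1)
    return c
cv2.imwrite("pics/m1.png",np.hstack([p(a,175,120,80,95,5),p(a,270,215,80,95,5)]))
cv2.imwrite("pics/m2.png",np.hstack([p(b,145,175,100,105,5),p(b,265,145,60,105,5)]))
```

```text
(no output)
```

View pics/m1.png

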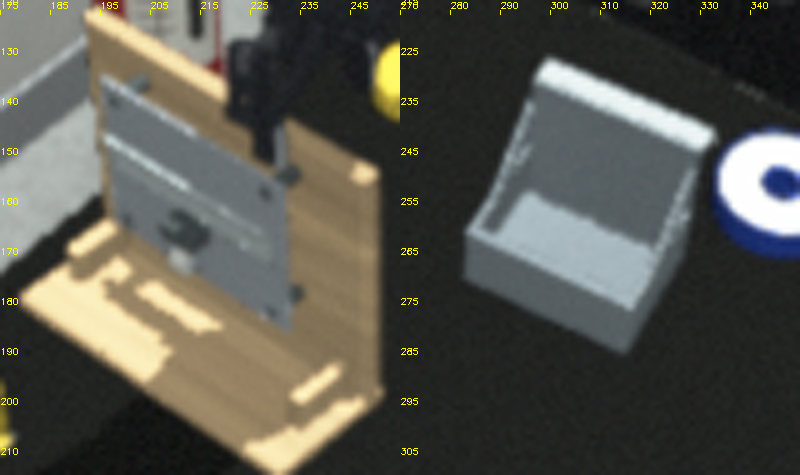

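View pics/m2.png

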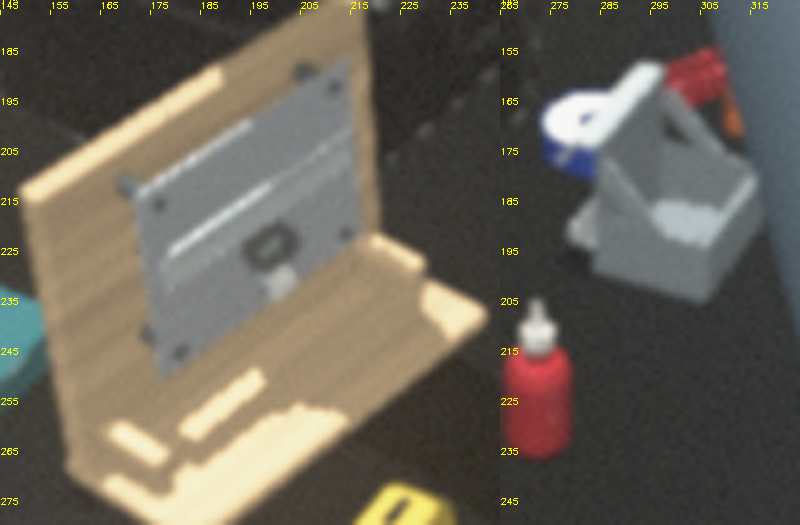

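The bin's front wall faces the robot, roughly. In the scene view its top front corners are at (283,261) and (317,276) and its bottom corners at (283,271) and (315,285). The plate corners run from about (196,136) to (233,186) in the scene view and from (172,213) to (217,222) in the side view.

```bash
cat > h.py <<'E'
from workcell import *
import cv2,numpy as np
def ray(n,uv):
    c=calibration(n);K=np.array([[c["fx"],0,c["cx"]],[0,c["fy"],c["cy"]],[0,0,1]])
    p=cv2.undistortPoints(np.array([[uv]],float),K,np.array(c["D"])).ravel()
    if n=="wrist":
        s=sense();T=np.eye(4);T[:3,:3]=s["eef_rot"];T[:3,3]=s["ee_pos"];T=T@np.array(c["mount"])
    else: T=np.array(c["world_from_camera"])
    d=T[:3,:3]@np.r_[p,1];return T[:3,3],d/np.linalg.norm(d)
def onz(n,uv,z):
    o,d=ray(n,uv);return o+d*(z-o[2])/d[2]
def tri(a,b):
    (o1,d1),(o2,d2)=ray("scene",a),ray("side",b)
    t=np.linalg.lstsq(np.c_[d1,-d2],o2-o1,rcond=None)[0]
    p,q=o1+d1*t[0],o2+d2*t[1];return (p+q)/2,np.linalg.norm(p-q)
E
python3 - <<'E'
from h import *
np.set_printoptions(precision=4,suppress=True)
print("plate")
for n,a,b in(("TL",(195.6,135.6),(172,213.4)),("TR",(233,156),(214.6,186.6)),("BL",(198,163),(178,250)),("BR",(233.4,186),(217.4,222)),
  ("lipL",(196,147.5),(179,225)),
  ("binstripL",(299.6,227),(284.6,172)),("binstripR",(333,242),(297,158)),("binFTR",(317,276),(317,181))): print(n,*tri(a,b))
for uv in((179,179.4),(231.4,214.4)): print("base",onz("scene",uv,.012))
print("base side",onz("side",(242.4,238),.012))
for uv in((283,261.4),(317,276)): print("bin ft",onz("scene",uv,.048))
for uv in((283,271),(315.4,285.4)): print("bin fb",onz("scene",uv,0))
for uv in((299.6,227),(333,242)): print("strip",onz("scene",uv,.1065))
for uv in((283.6,199),(306,205)): print("bin side b",onz("side",uv,0))
E
```

```text
plate
TL [0.5653 0.1739 0.2009] 0.005540707390173628
TR [0.5528 0.0063 0.2016] 0.0038505100591418834
BL [0.5628 0.1761 0.0737] 4.241415546828659e-05
BR [0.5507 0.0068 0.0688] 0.00018539723135363754
lipL [0.5529 0.1659 0.1608] 0.00504602846544974
binstripL [ 0.4943 -0.2925  0.1127] 0.007048800453085385
binstripR [ 0.5083 -0.4014  0.1082] 0.0064308418842479705
binFTR [ 0.4245 -0.4059  0.0364] 0.0038964187004521876
base [0.5035 0.2219 0.012 ]
base [ 0.4836 -0.0353  0.012 ]
base side [ 0.4822 -0.0269  0.012 ]
bin ft [ 0.4032 -0.299   0.048 ]
bin ft [ 0.4193 -0.4089  0.048 ]
bin fb [ 0.4034 -0.3015  0.    ]
bin fb [ 0.4184 -0.4091  0.    ]
strip [ 0.5034 -0.289   0.1065]
strip [ 0.5136 -0.4002  0.1065]
bin side b [ 0.491  -0.2892  0.    ]
bin side b [ 0.4075 -0.301   0.    ]
```

Stand: yaw about -4.3°, origin about (0.557, 0.089), plate near its mean depth. Bin: yaw about 7.8°, origin about (0.453, -0.350). Next I plan the approach.

```bash
cat >> h.py <<'E'
from scipy.spatial.transform import Rotation as Ro
R0=np.array([[0,1,0],[1,0,0],[0,0,-1.]])
def rot(yaw,pitch=0): return Ro.from_euler("ZY",[yaw,pitch],degrees=True).as_matrix()@R0
def plan(p,yaw,pitch,N,start=None):
    s=sense();p0,Ra=(s["ee_pos"],s["eef_rot"]) if start is None else start
    w=Ro.from_matrix(Ra.T@rot(yaw,pitch)).as_rotvec(degrees=True)
    st=Ro.from_rotvec(w/N,degrees=True).as_matrix();R=Ra.copy();d=(np.array(p)-p0)/N
    for i in range(N):
        print(" ".join("%.3f"%v for v in np.r_[R.T@d/.03,w/N/5]),end=";\n" if i%5==4 else "; ");R=R@st
def st():
    s=sense();np.set_printoptions(precision=4,suppress=True)
    e=Ro.from_matrix(s["eef_rot"]@R0.T).as_euler("ZYX",degrees=True)
    print(s["clock"],s["ee_pos"],"ypr",e,"F",s["ft_force"],"M",s["moment"],s["opening"],s["gripper_force"],"J",s["joints"])
E
python3 - <<'E'
from h import *
plan((.415,-.354,.20),7.8,0,15)
print("sealant",onz("scene",(238,235),.05),"tape",onz("scene",(166,200),.03))
E
```

```text
-0.787 -0.354 0.068 -0.001 -0.000 -0.104; -0.784 -0.361 0.068 -0.001 -0.000 -0.104; -0.780 -0.368 0.068 -0.001 -0.000 -0.104; -0.777 -0.375 0.068 -0.001 -0.000 -0.104; -0.773 -0.382 0.068 -0.001 -0.000 -0.104;
-0.770 -0.389 0.068 -0.001 -0.000 -0.104; -0.766 -0.396 0.068 -0.001 -0.000 -0.104; -0.763 -0.403 0.068 -0.001 -0.000 -0.104; -0.759 -0.410 0.068 -0.001 -0.000 -0.104; -0.755 -0.417 0.068 -0.001 -0.000 -0.104;
-0.751 -0.424 0.068 -0.001 -0.000 -0.104; -0.748 -0.431 0.068 -0.001 -0.000 -0.104; -0.744 -0.438 0.068 -0.001 -0.000 -0.104; -0.740 -0.444 0.068 -0.001 -0.000 -0.104; -0.736 -0.451 0.068 -0.001 -0.000 -0.104;
sealant [ 0.40189809 -0.1280227   0.05      ] tape [0.38963041 0.17487633 0.03      ]
```

Call:
{"api": "drive_tool", "payload": {
  "motion": "-0.785 -0.355 0.07 0 0 -0.104 1; -0.785 -0.36 0.07 0 0 -0.104 1; -0.78 -0.37 0.07 0 0 -0.104 1; -0.775 -0.375 0.07 0 0 -0.104 1; -0.775 -0.38 0.07 0 0 -0.104 1"
}}

```text
clock: 0.72
ee_pos: [0.5212, -0.1186, 0.2203]
eef_rot: [[-0.046, 0.999, -0.001], [0.999, 0.046, 0.0], [0.0, -0.001, -1.0]]
ft_force: [-0.6, 0.4, -0.6]
opening: 1.003
gripper_force: 0.0
```

Call:
{"api": "drive_tool", "payload": {
  "motion": "-0.77 -0.39 0.07 0 0 -0.104 1; -0.765 -0.395 0.07 0 0 -0.104 1; -0.765 -0.405 0.07 0 0 -0.104 1; -0.76 -0.41 0.07 0 0 -0.104 1; -0.755 -0.415 0.07 0 0 -0.104 1"
}}

```text
clock: 1.35
ee_pos: [0.4682, -0.2366, 0.2098]
eef_rot: [[-0.091, 0.996, -0.001], [0.996, 0.091, 0.001], [0.001, -0.001, -1.0]]
ft_force: [0.2, -0.4, 0.4]
opening: 0.998
gripper_force: 0.0
```

Call:
{"api": "drive_tool", "payload": {
  "motion": "-0.75 -0.425 0.07 0 0 -0.104 1; -0.75 -0.43 0.07 0 0 -0.104 1; -0.745 -0.44 0.07 0 0 -0.104 1; -0.74 -0.445 0.07 0 0 -0.104 1; -0.735 -0.45 0.07 0 0 -0.104 1"
}}

```text
clock: 1.98
ee_pos: [0.415, -0.3546, 0.1992]
eef_rot: [[-0.136, 0.991, -0.001], [0.991, 0.136, 0.001], [0.001, -0.001, -1.0]]
ft_force: [0.4, -0.0, 0.1]
opening: 0.994
gripper_force: 0.0
```

Run:
```python
from h import *
st()
im=capture("wrist");cv2.imwrite("pics/w1.png",im[:,:,::-1])
```

```text
1.975 [ 0.415  -0.3546  0.1992] ypr [7.8148 0.0295 0.0528] F [ 0.4426 -0.0206  0.1275] M [-0.0114  0.0114  0.0065] 0.9943243816899558 0.0 J [-47.1713  18.8805  -4.0935  67.0861   0.0061  35.0139]
```

View pics/w1.png

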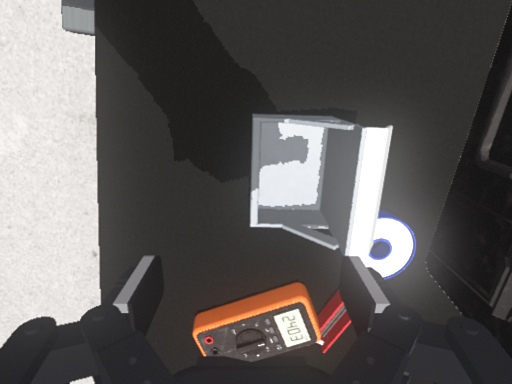

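The bin lies aligned with the view. Its front wall's outer top edge runs from (252,115) to (251,226), and the inner edge is at about column 260. I'll check that against the wrist calibration.

Run:
```python
from h import *
a,b=onz("wrist",(252.5,115),.048),onz("wrist",(250.5,226),.048)
print(a,b,(a+b)/2,np.linalg.norm(a-b)); d=a-b; d=d if d[1]>0 else -d; y=np.degrees(np.arctan2(-d[0],d[1]));print(y)
plan((.415,-.354,.017),7.8,0,10)
```

```text
[ 0.40632136 -0.29677364  0.048     ] [ 0.41910832 -0.40702424  0.048     ] [ 0.41271484 -0.35189894  0.048     ] 0.1109896532279892
6.615656144133023
0.011 0.007 0.606 -0.002 0.001 -0.003; 0.011 0.007 0.606 -0.002 0.001 -0.003; 0.011 0.006 0.606 -0.002 0.001 -0.003; 0.011 0.006 0.606 -0.002 0.001 -0.003; 0.011 0.006 0.606 -0.002 0.001 -0.003;
0.011 0.006 0.606 -0.002 0.001 -0.003; 0.011 0.006 0.606 -0.002 0.001 -0.003; 0.011 0.006 0.606 -0.002 0.001 -0.003; 0.011 0.006 0.606 -0.002 0.001 -0.003; 0.011 0.006 0.606 -0.002 0.001 -0.003;
```

Call:
{"api": "drive_tool", "payload": {
  "motion": "0.01 0.01 0.605 0 0 0.02 1; 0.01 0.01 0.605 0 0 0.02 1; 0.01 0.01 0.605 0 0 0.02 1; 0.01 0.01 0.605 0 0 0.02 1; 0.01 0.01 0.605 0 0 0.02 1"
}}

```text
clock: 2.65
ee_pos: [0.4168, -0.3519, 0.1081]
eef_rot: [[-0.127, 0.992, -0.001], [0.992, 0.127, 0.001], [0.001, -0.0, -1.0]]
ft_force: [0.6, 0.1, -0.3]
opening: 0.995
gripper_force: 0.0
```

Call:
{"api": "drive_tool", "payload": {
  "motion": "0.01 0 0.605 0 0 0 1; 0.01 0 0.605 0 0 0 1; 0.01 0 0.605 0 0 0 1; 0.01 0 0.605 0 0 0 1; 0 0 0.605 0 0 0 1"
}}

```text
clock: 3.28
ee_pos: [0.4167, -0.3507, 0.0174]
eef_rot: [[-0.127, 0.992, -0.0], [0.992, 0.127, 0.001], [0.001, -0.0, -1.0]]
ft_force: [-0.0, 0.1, 0.9]
opening: 1.003
gripper_force: 0.0
```

Call:
{"api": "drive_tool", "payload": {
  "motion": "0 0 0 0 0 0 0.4; 0 0 0 0 0 0 0.2; 0 0 0 0 0 0 0.0; 0 0 0 0 0 0 0; 0 0 0 0 0 0 0",
  "force": 30
}}

```text
clock: 3.9
ee_pos: [0.4174, -0.3518, 0.019]
eef_rot: [[-0.127, 0.992, 0.001], [0.992, 0.127, -0.001], [-0.001, 0.001, -1.0]]
ft_force: [-0.4, 1.1, 2.7]
opening: 0.087
gripper_force: 30.2
```

Call:
{"api": "drive_tool", "payload": {
  "motion": "0 0 0 0 0 0 0; 0 0 0 0 0 0 0; 0 0 0 0 0 0 0; 0 0 0 0 0 0 0; 0 0 0 0 0 0 0",
  "force": 70
}}

```text
clock: 4.53
ee_pos: [0.4174, -0.3519, 0.0191]
eef_rot: [[-0.127, 0.992, 0.001], [0.992, 0.127, -0.001], [-0.001, 0.001, -1.0]]
ft_force: [-0.1, -0.2, 5.6]
opening: 0.085
gripper_force: 69.4
```

Run:
```python
from h import *
st()
```

```text
4.525 [ 0.4174 -0.3519  0.0191] ypr [ 7.3014 -0.0596 -0.0833] F [-0.0693 -0.1636  5.6341] M [0.024  0.0976 0.0039] 0.08523117477827828 69.3866515159607 J [-46.788   27.3595 -20.19    42.3481  -0.0005  35.9106]
```

Call:
{"api": "drive_tool", "payload": {
  "motion": "0 0 -0.4 0 0 0 0; 0 0 -0.8 0 0 0 0; 0 0 -0.8 0 0 0 0; 0 0 -0.8 0 0 0 0; 0 0 -0.8 0 0 0 0"
}}

```text
clock: 5.15
ee_pos: [0.4161, -0.3506, 0.1269]
eef_rot: [[-0.127, 0.992, -0.001], [0.992, 0.127, 0.001], [0.001, -0.001, -1.0]]
ft_force: [-0.0, 0.4, -2.6]
opening: 0.08
gripper_force: 68.4
```

Call:
{"api": "drive_tool", "payload": {
  "motion": "0 0 -0.8 0 0 0 0; 0 0 -0.8 0 0 0 0; 0 0 -0.8 0 0 0 0; 0 0 -0.8 0 0 0 0; 0 0 -0.8 0 0 0 0"
}}

```text
clock: 5.78
ee_pos: [0.4161, -0.3506, 0.2469]
eef_rot: [[-0.127, 0.992, -0.001], [0.992, 0.127, 0.001], [0.001, -0.001, -1.0]]
ft_force: [-0.1, -0.3, -2.2]
opening: 0.08
gripper_force: 68.4
```

Run:
```python
from h import *
st()
plan((.388,.101,.25),-4.3,26,20)
```

```text
5.775 [ 0.4161 -0.3506  0.2469] ypr [7.3013 0.0659 0.0804] F [-0.0601 -0.2758 -2.2372] M [-0.0138  0.1091  0.0007] 0.08037048057755221 68.39255332946777 J [-46.7909  17.8608   1.5481  73.791   -0.0063  35.9079]
0.752 0.049 -0.004 0.258 0.026 0.114; 0.753 0.042 -0.004 0.258 0.026 0.114; 0.753 0.034 -0.003 0.258 0.026 0.114; 0.754 0.026 -0.002 0.258 0.026 0.114; 0.754 0.019 -0.001 0.258 0.026 0.114;
0.754 0.011 0.001 0.258 0.026 0.114; 0.754 0.004 0.002 0.258 0.026 0.114; 0.754 -0.004 0.004 0.258 0.026 0.114; 0.754 -0.011 0.006 0.258 0.026 0.114; 0.754 -0.018 0.008 0.258 0.026 0.114;
0.754 -0.026 0.010 0.258 0.026 0.114; 0.753 -0.033 0.012 0.258 0.026 0.114; 0.753 -0.040 0.015 0.258 0.026 0.114; 0.752 -0.047 0.018 0.258 0.026 0.114; 0.752 -0.054 0.020 0.258 0.026 0.114;
0.751 -0.061 0.023 0.258 0.026 0.114; 0.751 -0.068 0.026 0.258 0.026 0.114; 0.750 -0.075 0.030 0.258 0.026 0.114; 0.749 -0.082 0.033 0.258 0.026 0.114; 0.748 -0.088 0.037 0.258 0.026 0.114;
```

Call:
{"api": "drive_tool", "payload": {
  "motion": "0.75 0.05 0 0.26 0.026 0.114 0; 0.755 0.04 0 0.26 0.026 0.114 0; 0.755 0.035 0 0.26 0.026 0.114 0; 0.755 0.025 0 0.26 0.026 0.114 0; 0.755 0.02 0 0.26 0.026 0.114 0"
}}

```text
clock: 6.4
ee_pos: [0.409, -0.237, 0.2465]
eef_rot: [[-0.077, 0.99, -0.116], [0.997, 0.077, 0.001], [0.01, -0.115, -0.993]]
ft_force: [-0.8, -1.0, -2.6]
opening: 0.081
gripper_force: 68.3
```

Call:
{"api": "drive_tool", "payload": {
  "motion": "0.755 0.01 0 0.26 0.026 0.114 0; 0.755 0.005 0 0.26 0.026 0.114 0; 0.755 -0.005 0.005 0.26 0.026 0.114 0; 0.755 -0.01 0.005 0.26 0.026 0.114 0; 0.755 -0.02 0.01 0.26 0.026 0.114 0"
}}

```text
clock: 7.02
ee_pos: [0.402, -0.1242, 0.2473]
eef_rot: [[-0.026, 0.973, -0.227], [1.0, 0.028, 0.006], [0.012, -0.227, -0.974]]
ft_force: [0.6, -0.4, -2.4]
opening: 0.077
gripper_force: 68.4
```

Call:
{"api": "drive_tool", "payload": {
  "motion": "0.755 -0.025 0.01 0.255 0.026 0.114 0; 0.755 -0.035 0.01 0.255 0.026 0.114 0; 0.755 -0.04 0.015 0.255 0.026 0.114 0; 0.75 -0.045 0.02 0.255 0.026 0.114 0; 0.75 -0.055 0.02 0.255 0.026 0.114 0"
}}

```text
clock: 7.65
ee_pos: [0.3951, -0.0115, 0.2481]
eef_rot: [[0.025, 0.942, -0.334], [1.0, -0.021, 0.016], [0.008, -0.334, -0.942]]
ft_force: [-0.0, -0.4, -2.4]
opening: 0.081
gripper_force: 68.4
```

Call:
{"api": "drive_tool", "payload": {
  "motion": "0.75 -0.06 0.025 0.255 0.026 0.114 0; 0.75 -0.07 0.025 0.255 0.026 0.114 0; 0.75 -0.075 0.03 0.255 0.026 0.114 0; 0.75 -0.08 0.035 0.255 0.026 0.114 0; 0.75 -0.09 0.035 0.255 0.026 0.114 0"
}}

```text
clock: 8.28
ee_pos: [0.3882, 0.1014, 0.2487]
eef_rot: [[0.075, 0.897, -0.436], [0.997, -0.068, 0.032], [-0.001, -0.437, -0.9]]
ft_force: [-0.6, 0.1, -2.3]
opening: 0.082
gripper_force: 68.4
```

Run:
```python
from h import *
st()
a=capture("scene")[90:240,150:290,::-1];b=capture("side")[140:290,130:270,::-1]
k=lambda c:cv2.resize(c,(400,428),interpolation=cv2.INTER_CUBIC)
cv2.imwrite("pics/app.png",np.hstack([k(a),k(b)]))
ax=np.array([np.cos(np.radians(4.3)),-np.sin(np.radians(4.3)),0])
p=np.array([.5574,.0884,0])+ax*(-.025-.1247);p[2]=.176
print(p);plan(p,-4.3,26,5)
```

```text
8.275 [0.3882 0.1014 0.2487] ypr [-4.3292 25.8972 -0.0422] F [-0.5926  0.0854 -2.327 ] M [ 0.0143 -0.4608  0.0045] 0.08152041313946606 68.44433069229126 J [ 3.0577 23.9632  4.0825 95.8343  3.1772 96.6519]
[0.4081 0.0996 0.176 ]
-0.007 0.331 0.375 0.003 0.002 0.005; -0.007 0.331 0.375 0.003 0.002 0.005; -0.006 0.331 0.375 0.003 0.002 0.005; -0.006 0.332 0.375 0.003 0.002 0.005; -0.006 0.332 0.375 0.003 0.002 0.005;
```

View pics/app.png

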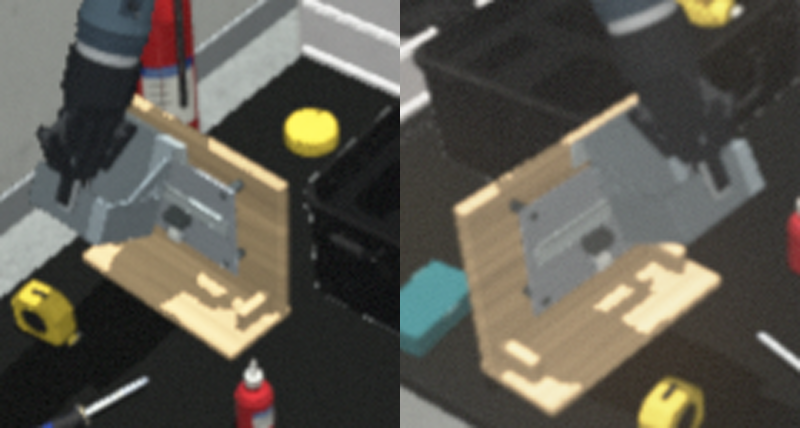

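The picture shows the tilted bin held squarely before the plate, with its strip above the rail. I descend to the strip height and then creep forward.

Call:
{"api": "drive_tool", "payload": {
  "motion": "-0.01 0.33 0.375 0 0 0 0; -0.01 0.33 0.375 0 0 0 0; 0 0.33 0.375 0 0 0 0; 0 0.33 0.375 0 0 0 0; 0 0.33 0.375 0 0 0 0"
}}

```text
clock: 9.0
ee_pos: [0.4087, 0.0983, 0.1753]
eef_rot: [[0.075, 0.897, -0.435], [0.997, -0.068, 0.032], [-0.001, -0.436, -0.9]]
ft_force: [-0.1, 0.3, -1.8]
opening: 0.081
gripper_force: 68.5
```

Call:
{"api": "drive_tool", "payload": {
  "motion": "0 0.045 -0.022 0 0 0 0; 0 0.045 -0.022 0 0 0 0; 0 0.045 -0.022 0 0 0 0; 0 0.045 -0.022 0 0 0 0; 0 0.045 -0.022 0 0 0 0"
}}

```text
clock: 9.62
ee_pos: [0.4162, 0.098, 0.1767]
eef_rot: [[0.075, 0.898, -0.434], [0.997, -0.068, 0.032], [-0.0, -0.435, -0.9]]
ft_force: [0.4, 0.2, -2.8]
opening: 0.081
gripper_force: 68.5
```

Run:
```python
from h import *
st()
```

```text
9.625 [0.4162 0.098  0.1767] ypr [-4.3007 25.799  -0.0249] F [ 0.3663  0.2087 -2.7502] M [-0.0429 -0.4528  0.0181] 0.08127080669789996 68.48601579666138 J [ 2.5577 28.9507  1.1647 87.8548  2.9544 96.1802]
```

Call:
{"api": "drive_tool", "payload": {
  "motion": "0 0.03 -0.014 0 0 0 0; 0 0.03 -0.014 0 0 0 0; 0 0.03 -0.014 0 0 0 0; 0 0.03 -0.014 0 0 0 0; 0 0.03 -0.014 0 0 0 0"
}}

```text
clock: 10.25
ee_pos: [0.421, 0.0976, 0.1764]
eef_rot: [[0.075, 0.898, -0.435], [0.997, -0.068, 0.032], [-0.0, -0.436, -0.9]]
ft_force: [-0.2, 0.5, -3.5]
opening: 0.084
gripper_force: 68.5
```

Call:
{"api": "drive_tool", "payload": {
  "motion": "0 0.03 -0.014 0 0 0 0; 0 0.03 -0.014 0 0 0 0; 0 0.03 -0.014 0 0 0 0; 0 0.03 -0.014 0 0 0 0; 0 0.03 -0.014 0 0 0 0"
}}

```text
clock: 10.88
ee_pos: [0.426, 0.0972, 0.1763]
eef_rot: [[0.075, 0.898, -0.435], [0.997, -0.068, 0.032], [-0.0, -0.436, -0.9]]
ft_force: [-0.1, 0.8, -2.8]
opening: 0.077
gripper_force: 68.5
```

Call:
{"api": "drive_tool", "payload": {
  "motion": "0 0.03 -0.014 0 0 0 0; 0 0.03 -0.014 0 0 0 0; 0 0.03 -0.014 0 0 0 0; 0 0.03 -0.014 0 0 0 0; 0 0.03 -0.014 0 0 0 0"
}}

```text
clock: 11.5
ee_pos: [0.4294, 0.0972, 0.1764]
eef_rot: [[0.075, 0.896, -0.437], [0.997, -0.068, 0.033], [-0.0, -0.439, -0.899]]
ft_force: [-6.2, 2.3, -0.8]
opening: 0.078
gripper_force: 68.4
```

Call:
{"api": "drive_tool", "payload": {
  "motion": "0 -0.05 0.025 0 0 0 0; 0 -0.055 0.025 0 0 0 0; 0 0 0 0 0 0 0; 0 0 0 0 0 0 0; 0 0 0 0 0 0 0"
}}

```text
clock: 12.12
ee_pos: [0.4276, 0.0971, 0.1763]
eef_rot: [[0.075, 0.898, -0.434], [0.997, -0.068, 0.032], [-0.0, -0.435, -0.9]]
ft_force: [-0.7, 0.3, -1.6]
opening: 0.08
gripper_force: 68.7
```

Run:
```python
from h import *
st()
im=capture("scene");a=im[100:200,160:260,::-1];b=capture("side")[170:270,150:250,::-1]
k=lambda c:cv2.resize(c,(400,400),interpolation=cv2.INTER_CUBIC)
cv2.imwrite("pics/con.png",np.hstack([k(a),k(b)]))
plan((sense()["ee_pos"]+[0,0,-.02]),-4.3,26,10)
```

```text
12.125 [0.4276 0.0971 0.1763] ypr [-4.3084 25.8094 -0.0302] F [-0.6508  0.3154 -1.6237] M [ 0.0109 -0.4819  0.0204] 0.08033906551166413 68.66676449775696 J [ 2.4125 30.2335  3.2221 88.6466  2.8907 96.0555]
0.000 0.029 0.060 0.004 0.001 -0.000; 0.000 0.029 0.060 0.004 0.001 -0.000; 0.000 0.029 0.060 0.004 0.001 -0.000; 0.000 0.029 0.060 0.004 0.001 -0.000; 0.000 0.029 0.060 0.004 0.001 -0.000;
0.000 0.029 0.060 0.004 0.001 -0.000; 0.000 0.029 0.060 0.004 0.001 -0.000; 0.000 0.029 0.060 0.004 0.001 -0.000; 0.000 0.029 0.060 0.004 0.001 -0.000; 0.000 0.029 0.060 0.004 0.001 -0.000;
```

View pics/con.png

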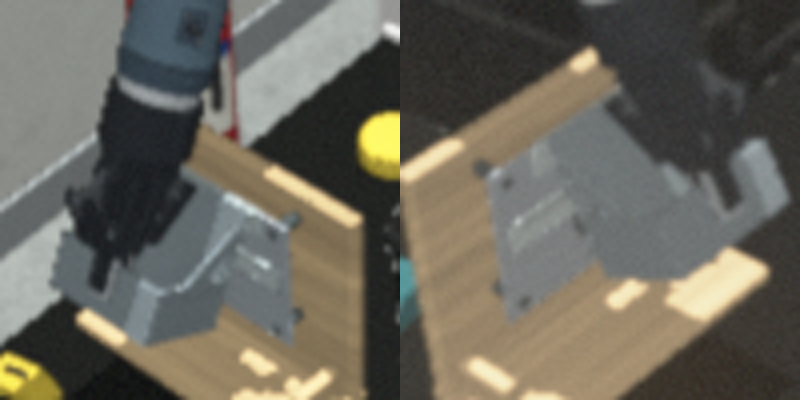

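Contact came at TCP x of about 0.429. The strip is level above the rail and centred between the plate's edges. I lower it now.

Call:
{"api": "drive_tool", "payload": {
  "motion": "0 0.044 0.09 0 0 0 0; 0 0.044 0.09 0 0 0 0; 0 0.044 0.09 0 0 0 0; 0 0.044 0.09 0 0 0 0; 0 0.044 0.09 0 0 0 0"
}}

```text
clock: 12.85
ee_pos: [0.4274, 0.0971, 0.161]
eef_rot: [[0.075, 0.897, -0.435], [0.997, -0.068, 0.032], [-0.0, -0.436, -0.9]]
ft_force: [-0.6, 0.3, -2.4]
opening: 0.081
gripper_force: 68.7
```

Call:
{"api": "drive_tool", "payload": {
  "motion": "0 0.022 0.045 0 0 0 0; 0 0.022 0.045 0 0 0 0; 0 0.022 0.045 0 0 0 0; 0 0 0 0 0 0 0; 0 0 0 0 0 0 0"
}}

```text
clock: 13.48
ee_pos: [0.4274, 0.0971, 0.1568]
eef_rot: [[0.075, 0.898, -0.435], [0.997, -0.068, 0.032], [-0.0, -0.436, -0.9]]
ft_force: [0.5, -0.0, -2.8]
opening: 0.076
gripper_force: 68.7
```

Call:
{"api": "drive_tool", "payload": {
  "motion": "0 0.018 0.036 0 0 0 0; 0 0.018 0.036 0 0 0 0; 0 0.018 0.036 0 0 0 0; 0 0 0 0 0 0 0; 0 0 0 0 0 0 0"
}}

```text
clock: 14.1
ee_pos: [0.4275, 0.0971, 0.1531]
eef_rot: [[0.075, 0.898, -0.434], [0.997, -0.068, 0.032], [-0.0, -0.436, -0.9]]
ft_force: [0.6, 0.2, -2.4]
opening: 0.08
gripper_force: 68.7
```

Call:
{"api": "drive_tool", "payload": {
  "motion": "0 0.015 0.03 0 0 0 0; 0 0.015 0.03 0 0 0 0; 0 0 0 0 0 0 0; 0 0 0 0 0 0 0; 0 0 0 0 0 0 0"
}}

```text
clock: 14.72
ee_pos: [0.4281, 0.0971, 0.1512]
eef_rot: [[0.075, 0.898, -0.433], [0.997, -0.068, 0.032], [-0.0, -0.435, -0.901]]
ft_force: [2.9, 0.1, -1.2]
opening: 0.079
gripper_force: 69.0
```

Force is now +x from the lip's inner face, so the strip is in the mouth. I ease 1 mm towards the plate and go down a little more.

Call:
{"api": "drive_tool", "payload": {
  "motion": "0 0.03 -0.014 0 0 0 0; 0 0.015 0.03 0 0 0 0; 0 0.022 0.015 0 0 0 0; 0 0 0 0 0 0 0; 0 0 0 0 0 0 0"
}}

```text
clock: 15.35
ee_pos: [0.4291, 0.097, 0.1493]
eef_rot: [[0.075, 0.898, -0.434], [0.997, -0.068, 0.032], [-0.0, -0.435, -0.9]]
ft_force: [2.0, 0.5, -1.4]
opening: 0.077
gripper_force: 69.1
```

Call:
{"api": "drive_tool", "payload": {
  "motion": "0 0.022 0.015 0 0 0 0; 0 0.015 0.03 0 0 0 0; 0 0 0 0 0 0 0; 0 0 0 0 0 0 0; 0 0 0 0 0 0 0"
}}

```text
clock: 15.98
ee_pos: [0.4294, 0.097, 0.1478]
eef_rot: [[0.075, 0.898, -0.434], [0.997, -0.068, 0.032], [-0.0, -0.436, -0.9]]
ft_force: [1.1, 1.0, 2.8]
opening: 0.076
gripper_force: 69.3
```

Fz rose by 5 N, so the strip is seated with its edge about 5 mm above the root, as expected. I swing it gently in the hand about the edge towards 18.5°.

Run:
```python
from h import *
st();s=sense()
plan(s["ee_pos"]+[.002,-.0002,-.0158],-4.3,18.5,10)
```

```text
15.975 [0.4294 0.097  0.1478] ypr [-4.3078 25.821  -0.0137] F [1.0848 1.0059 2.7528] M [ 0.2109 -0.8789 -0.2709] 0.07563158288922744 69.29912567138672 J [ 2.3948 31.4797  0.9307 85.1198  2.9004 96.0386]
-0.000 0.029 0.044 -0.146 0.000 -0.000; -0.000 0.028 0.045 -0.146 0.000 -0.000; -0.000 0.028 0.045 -0.146 0.000 -0.000; -0.000 0.027 0.046 -0.146 0.000 -0.000; -0.000 0.027 0.046 -0.146 0.000 -0.000;
-0.000 0.026 0.046 -0.146 0.000 -0.000; -0.000 0.025 0.047 -0.146 0.000 -0.000; -0.000 0.025 0.047 -0.146 0.000 -0.000; -0.000 0.024 0.047 -0.146 0.000 -0.000; -0.000 0.024 0.048 -0.146 0.000 -0.000;
```

Call:
{"api": "drive_tool", "payload": {
  "motion": "0 0.03 0.042 -0.146 0 0 0; 0 0.028 0.044 -0.146 0 0 0; 0 0.028 0.044 -0.146 0 0 0; 0 0.027 0.044 -0.146 0 0 0; 0 0.027 0.044 -0.146 0 0 0"
}}

```text
clock: 16.6
ee_pos: [0.4302, 0.0969, 0.1398]
eef_rot: [[0.075, 0.924, -0.376], [0.997, -0.069, 0.028], [-0.0, -0.377, -0.926]]
ft_force: [0.3, 1.4, 1.5]
opening: 0.081
gripper_force: 69.2
```

Call:
{"api": "drive_tool", "payload": {
  "motion": "0 0.026 0.045 -0.146 0 0 0; 0 0.026 0.046 -0.146 0 0 0; 0 0.025 0.046 -0.146 0 0 0; 0 0.024 0.046 -0.146 0 0 0; 0 0.024 0.046 -0.146 0 0 0"
}}

```text
clock: 17.23
ee_pos: [0.4315, 0.0968, 0.1321]
eef_rot: [[0.075, 0.946, -0.316], [0.997, -0.071, 0.023], [-0.0, -0.317, -0.948]]
ft_force: [0.1, 1.4, 0.8]
opening: 0.079
gripper_force: 69.2
```

Run:
```python
from h import *
st()
```

```text
17.225 [0.4315 0.0968 0.1321] ypr [-4.302  18.4852 -0.0297] F [0.1354 1.3571 0.798 ] M [ 0.4244 -0.6021 -0.3534] 0.07903995427523894 69.17251825332642 J [ 2.8263 25.7935 -7.5616 75.0002  2.2254 96.764 ]
```

Call:
{"api": "drive_tool", "payload": {
  "motion": "0 0 0 0 0 0 0.1; 0 0 0 0 0 0 0.15; 0 0 0 0 0 0 0.25; 0 0 0 0 0 0 0.35; 0 0 0 0 0 0 0.45",
  "force": 20
}}

```text
clock: 17.85
ee_pos: [0.4314, 0.0967, 0.1322]
eef_rot: [[0.075, 0.945, -0.317], [0.997, -0.071, 0.023], [-0.001, -0.318, -0.948]]
ft_force: [0.3, -0.1, -0.2]
opening: 0.451
gripper_force: 0.0
```

Call:
{"api": "drive_tool", "payload": {
  "motion": "0 0 0 0 0 0 0.45; 0 0 -0.2 0 0 0 0.45; 0 0 -0.5 0 0 0 0.45; 0 0 -0.8 0 0 0 0.45; 0 0 -0.8 0 0 0 0.45"
}}

```text
clock: 18.48
ee_pos: [0.4536, 0.0951, 0.1987]
eef_rot: [[0.075, 0.946, -0.317], [0.997, -0.071, 0.023], [-0.0, -0.318, -0.948]]
ft_force: [0.3, 0.3, -0.3]
opening: 0.45
gripper_force: 0.0
```

Run:
```python
from h import *
st()
im=capture("scene");a=im[100:200,160:260,::-1];b=capture("side")[170:270,150:250,::-1]
k=lambda c:cv2.resize(c,(400,400),interpolation=cv2.INTER_CUBIC)
cv2.imwrite("pics/rel.png",np.hstack([k(a),k(b)]))
```

```text
18.475 [0.4536 0.0951 0.1987] ypr [-4.3039 18.5251 -0.0272] F [ 0.3091  0.3021 -0.3461] M [-0.0783 -0.3335 -0.0248] 0.45049394992142416 0.0 J [ 2.5399 25.9187  2.8804 85.3668  2.1427 96.4922]
```

View pics/rel.png

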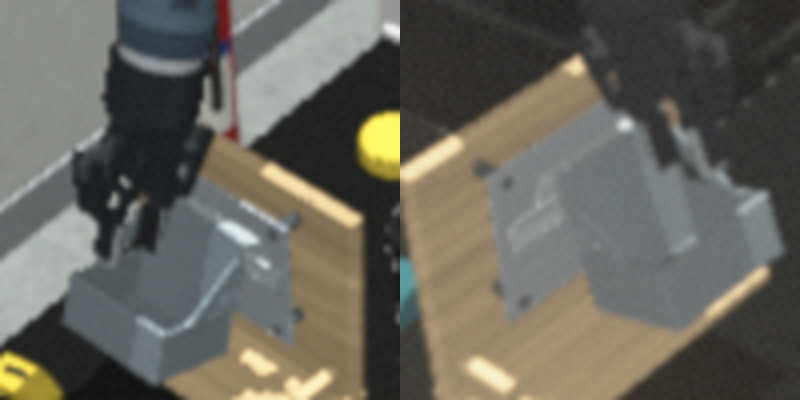

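The bin hangs by itself, tilted, with the strip behind the rail. Now I shut the fingers, go upright above the front wall's top and push down.

Run:
```python
from h import *
plan((.442,.096,.180),-4.3,0,10)
```

```text
-0.000 -0.022 0.077 -0.365 -0.000 0.000; -0.000 -0.025 0.076 -0.365 -0.000 0.000; -0.000 -0.027 0.075 -0.365 -0.000 0.000; -0.000 -0.029 0.075 -0.365 -0.000 0.000; -0.000 -0.032 0.074 -0.365 -0.000 0.000;
-0.000 -0.034 0.073 -0.365 -0.000 0.000; -0.000 -0.036 0.071 -0.365 -0.000 0.000; -0.000 -0.039 0.070 -0.365 -0.000 0.000; -0.000 -0.041 0.069 -0.365 -0.000 0.000; -0.000 -0.043 0.068 -0.365 -0.000 0.000;
```

Call:
{"api": "drive_tool", "payload": {
  "motion": "0 -0.02 0.0 -0.365 0 0 0; 0 -0.025 0.05 -0.365 0 0 0; 0 -0.027 0.075 -0.365 0 0 0; 0 -0.03 0.075 -0.365 0 0 0; 0 -0.032 0.075 -0.365 0 0 0"
}}

```text
clock: 19.2
ee_pos: [0.4462, 0.0956, 0.1897]
eef_rot: [[0.075, 0.984, -0.163], [0.997, -0.074, 0.012], [-0.001, -0.163, -0.987]]
ft_force: [0.2, 0.6, -0.4]
opening: -0.003
gripper_force: 0.0
```

Call:
{"api": "drive_tool", "payload": {
  "motion": "0 -0.034 0.075 -0.365 0 0 0; 0 -0.036 0.075 -0.365 0 0 0; 0 -0.04 0.075 -0.365 0 0 0; 0 -0.04 0.07 -0.365 0 0 0; 0 -0.043 0.07 -0.365 0 0 0"
}}

```text
clock: 19.82
ee_pos: [0.4392, 0.0961, 0.1792]
eef_rot: [[0.075, 0.997, -0.005], [0.997, -0.075, -0.0], [-0.001, -0.005, -1.0]]
ft_force: [-0.7, -0.4, -0.2]
opening: 0.004
gripper_force: 0.0
```

Run:
```python
from h import *
st()
```

```text
19.825 [0.4392 0.0961 0.1792] ypr [-4.2847  0.2735 -0.0405] F [-0.6853 -0.3729 -0.1564] M [0.0562 0.0437 0.0058] 0.004004621258500443 0.0 J [  4.2455   8.8783 -20.3116  61.0865   0.0006  98.53  ]
```

Shift +4 mm in x, then descend to just above the wall's top.

Call:
{"api": "drive_tool", "payload": {
  "motion": "0 0.07 0.15 0 0 0 0; 0 0.06 0.15 0 0 0 0; 0 0 0.15 0 0 0 0; 0 0 0.15 0 0 0 0; 0 0 0.05 0 0 0 0"
}}

```text
clock: 20.45
ee_pos: [0.4444, 0.0958, 0.1603]
eef_rot: [[0.075, 0.997, -0.006], [0.997, -0.075, -0.0], [-0.001, -0.006, -1.0]]
ft_force: [-0.3, 0.2, 0.9]
opening: -0.005
gripper_force: 0.0
```

Call:
{"api": "drive_tool", "payload": {
  "motion": "0 0 0.04 0 0 0 0; 0 0 0.04 0 0 0 0; 0 0 0.04 0 0 0 0; 0 0 0.04 0 0 0 0; 0 0 0.04 0 0 0 0"
}}

```text
clock: 21.08
ee_pos: [0.4446, 0.0958, 0.155]
eef_rot: [[0.075, 0.997, -0.004], [0.997, -0.075, -0.0], [-0.0, -0.004, -1.0]]
ft_force: [-0.3, 0.3, 1.8]
opening: -0.003
gripper_force: 0.8
```

Call:
{"api": "drive_tool", "payload": {
  "motion": "0 0 0.02 0 0 0 0; 0 0 0.02 0 0 0 0; 0 0 0.02 0 0 0 0; 0 0 0.02 0 0 0 0; 0 0 0.02 0 0 0 0"
}}

```text
clock: 21.7
ee_pos: [0.4446, 0.0958, 0.1518]
eef_rot: [[0.075, 0.997, -0.005], [0.997, -0.075, -0.0], [-0.0, -0.005, -1.0]]
ft_force: [-0.5, -0.3, 1.9]
opening: 0.001
gripper_force: 0.7
```

Call:
{"api": "drive_tool", "payload": {
  "motion": "0 0 0.03 0 0 0 0; 0 0 0.03 0 0 0 0; 0 0 0.03 0 0 0 0; 0 0 0.03 0 0 0 0; 0 0 0.03 0 0 0 0"
}}

```text
clock: 22.32
ee_pos: [0.4443, 0.0958, 0.1471]
eef_rot: [[0.075, 0.997, -0.005], [0.997, -0.075, -0.0], [-0.001, -0.005, -1.0]]
ft_force: [-0.7, 0.2, 0.6]
opening: -0.002
gripper_force: 0.3
```

Call:
{"api": "drive_tool", "payload": {
  "motion": "0 0 0.03 0 0 0 0; 0 0 0.03 0 0 0 0; 0 0 0.03 0 0 0 0; 0 0 0.03 0 0 0 0; 0 0 0.03 0 0 0 0"
}}

```text
clock: 22.95
ee_pos: [0.4443, 0.0958, 0.1427]
eef_rot: [[0.075, 0.997, -0.005], [0.997, -0.075, -0.0], [-0.0, -0.005, -1.0]]
ft_force: [0.3, 0.0, -0.1]
opening: 0.002
gripper_force: 0.0
```

Run:
```python
from h import *
im=capture("scene");a=im[125:205,165:245,::-1];b=capture("side")[185:265,185:265,::-1]
k=lambda c:cv2.resize(c,(400,400),interpolation=cv2.INTER_CUBIC)
cv2.imwrite("pics/push.png",np.hstack([k(a),k(b)]))
```

```text
(no output)
```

View pics/push.png

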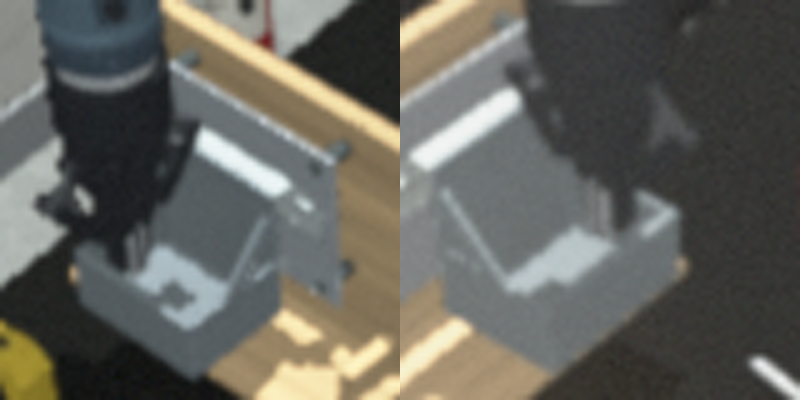

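The bin looks close to upright, with the finger over or just inside the front wall. The front right top corner is at about (203.6,190) in the scene view and (241,228) in the side view. I check its height.

Run:
```python
from h import *
st()
print(tri((203.6,190),(241,228)))
print(tri((180.6,174),(214,253)))
# intersect scene/side rays with tilted/upright hypotheses
th=np.radians(-4.3);ax=np.array([np.cos(th),np.sin(th)]);ay=np.array([-np.sin(th),np.cos(th)])
def proj(n,P):
    c=calibration(n);T=np.linalg.inv(np.array(c["world_from_camera"]));K=np.array([[c["fx"],0,c["cx"]],[0,c["fy"],c["cy"]],[0,0,1]])
    return cv2.projectPoints(np.array([P]),cv2.Rodrigues(T[:3,:3])[0],T[:3,3],K,np.array(c["D"]))[0].ravel()
for t in(0,.15,.29):
  for yy in(-.055,.055):
    for zz in(.048,0):
      bx,bz=-.113,zz-.08;x=bx*np.cos(t)+bz*np.sin(t);z=-bx*np.sin(t)+bz*np.cos(t)
      P=np.r_[np.array([.5537,.0876])+ax*x+ay*yy,.155+z];print(t,yy,zz,P,proj("scene",P),proj("side",P))
```

```text
23.05 [0.4443 0.0958 0.1427] ypr [-4.2918  0.2948 -0.028 ] F [-0.0623 -0.2512 -0.7828] M [-0.0194  0.01    0.0106] 0.0010867790053667094 0.0 J [  4.1518  10.9847 -23.4584  55.8526   0.0156  98.4435]
(array([0.4375, 0.0396, 0.1197]), np.float64(0.0036257974236768666))
(array([0.4501, 0.1557, 0.1096]), np.float64(0.013122251382715522))
0 -0.055 0.048 [0.4369 0.0412 0.123 ] [202.7654 189.6731] [240.3699 227.0138]
0 -0.055 0 [0.4369 0.0412 0.075 ] [203.837  199.8677] [240.9195 239.7711]
0 0.055 0.048 [0.4451 0.1509 0.123 ] [179.2772 174.2284] [214.5241 247.2852]
0 0.055 0 [0.4451 0.1509 0.075 ] [180.8142 184.4533] [215.6747 260.2078]
0.15 -0.055 0.048 [0.4334 0.0415 0.1402] [201.5906 186.4861] [241.1205 222.7668]
0.15 -0.055 0 [0.4262 0.042  0.0928] [201.1292 197.9267] [243.5664 236.5596]
0.15 0.055 0.048 [0.4416 0.1512 0.1402] [177.9263 170.9978] [215.0653 243.019 ]
0.15 0.055 0 [0.4345 0.1517 0.0928] [177.9243 182.3955] [218.1363 257.1003]
0.29 -0.055 0.048 [0.4325 0.0416 0.1566] [200.9949 182.9947] [241.1839 218.3332]
0.29 -0.055 0 [0.4188 0.0426 0.1107] [199.0655 195.3801] [245.4025 232.8099]
0.29 0.055 0.048 [0.4407 0.1513 0.1566] [177.1633 167.49  ] [214.9193 238.5243]
0.29 0.055 0 [0.427  0.1523 0.1107] [175.6786 179.7625] [219.7748 253.4021]
```

The image matches an upright bin, with the wall's top at about 0.12 m, so it has swung home. I confirm with a gentle press near z = 0.123.

Call:
{"api": "drive_tool", "payload": {
  "motion": "0 0 0.13 0 0 0 0; 0 0 0.13 0 0 0 0; 0 0 0.13 0 0 0 0; 0 0 0.1 0 0 0 0; 0 0 0.05 0 0 0 0"
}}

```text
clock: 23.68
ee_pos: [0.4442, 0.0958, 0.1263]
eef_rot: [[0.075, 0.997, -0.005], [0.997, -0.075, -0.0], [-0.001, -0.005, -1.0]]
ft_force: [0.3, 0.1, 0.0]
opening: -0.0
gripper_force: 0.0
```

Call:
{"api": "drive_tool", "payload": {
  "motion": "0 0 0.03 0 0 0 0; 0 0 0.03 0 0 0 0; 0 0 0.02 0 0 0 0; 0 0 0.02 0 0 0 0; 0 0 0 0 0 0 0"
}}

```text
clock: 24.3
ee_pos: [0.4443, 0.0958, 0.1236]
eef_rot: [[0.075, 0.997, -0.005], [0.997, -0.075, -0.0], [-0.0, -0.005, -1.0]]
ft_force: [0.5, -0.1, 0.1]
opening: 0.002
gripper_force: 0.0
```

Call:
{"api": "drive_tool", "payload": {
  "motion": "0 0 0.02 0 0 0 0; 0 0 0.02 0 0 0 0; 0 0 0.02 0 0 0 0; 0 0 0.02 0 0 0 0; 0 0 0 0 0 0 0"
}}

```text
clock: 24.92
ee_pos: [0.4445, 0.0958, 0.1224]
eef_rot: [[0.075, 0.997, -0.004], [0.997, -0.075, -0.0], [-0.0, -0.004, -1.0]]
ft_force: [-3.3, -0.1, 10.8]
opening: 0.001
gripper_force: 5.3
```

Firm contact at z = 0.1224, so it is home. I withdraw upward and check.

Call:
{"api": "drive_tool", "payload": {
  "motion": "0 0 -0.06 0 0 0 0; 0 0 -0.3 0 0 0 0; 0 0 -0.8 0 0 0 0; 0 0 -0.9 0 0 0 0; 0 0 -0.9 0 0 0 0"
}}

```text
clock: 25.55
ee_pos: [0.4447, 0.0958, 0.2111]
eef_rot: [[0.075, 0.997, -0.005], [0.997, -0.075, -0.0], [-0.0, -0.005, -1.0]]
ft_force: [0.4, 0.3, 0.8]
opening: -0.001
gripper_force: 0.0
```

Call:
{"api": "drive_tool", "payload": {
  "motion": "0 -0.3 -0.6 0 0 0 0; 0 -0.3 -0.6 0 0 0 0; 0 -0.3 -0.6 0 0 0 0; 0 -0.3 -0.3 0 0 0 0; 0 0 0 0 0 0 0"
}}

```text
clock: 26.18
ee_pos: [0.4091, 0.0986, 0.2738]
eef_rot: [[0.075, 0.997, -0.004], [0.997, -0.075, -0.0], [-0.0, -0.004, -1.0]]
ft_force: [0.6, -0.1, -0.6]
opening: -0.003
gripper_force: 0.0
```

Run:
```python
from h import *
st()
im=capture("scene");a=im[125:205,165:245,::-1];b=capture("side")[185:265,165:245,::-1]
k=lambda c:cv2.resize(c,(400,400),interpolation=cv2.INTER_CUBIC)
cv2.imwrite("pics/end.png",np.hstack([k(a),k(b)]))
```

```text
26.175 [0.4091 0.0986 0.2738] ypr [-4.2803  0.2047 -0.0153] F [ 0.5741 -0.142  -0.5613] M [ 0.0061 -0.0099 -0.0569] -0.002709697245489052 0.0 J [  4.8853   3.3103 -12.4474  74.4468   0.0175  99.1655]
```

View pics/end.png

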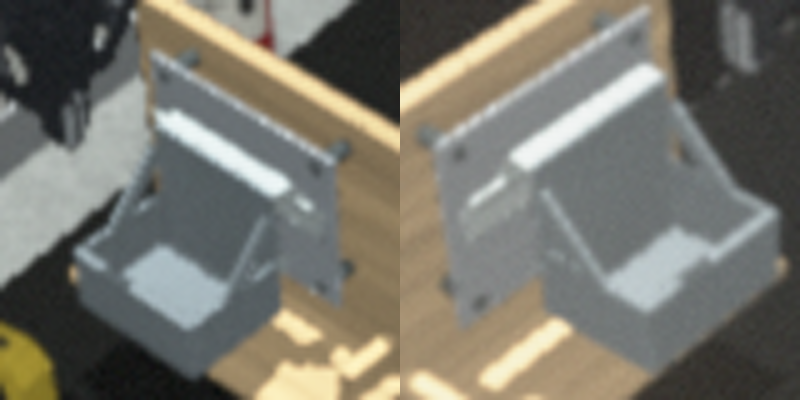

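The bin hangs upright on the rail, about centred, and the robot is clear of it. I hand the job in.

```bash
python3 -c "
from workcell import *
print(close_job())"
```

```text
the job is handed in; nothing more can be done
None
```

The bin hangs upright by itself, hooked behind the rail and about centred over the catch, with its bottom swung home (front wall top about 122 mm above the bench); the confirming push peaked at 10.8 N, above your 5 to 8 N but under 12 N, the bystanders were not touched, and the job was handed in at about 26 s.

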